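Key and seat the bottle plate of a labelling stand

ROBOT

A 6-joint arm with a two-finger parallel gripper is mounted at the origin on the work surface. World frame = base frame: x ahead of the robot, y to its left, z up, the work surface at z = 0. Lengths are in m, angles in rad, forces in N, time in s.
With the tool pointing down it reaches from about 0.275 to 0.85 m from the base axis. Payload 5.2 kg.
Tool frame: the origin (TCP) lies between the finger pads; the fingertips stand 22 mm ahead of it and the grasp point (between the pads) lies 3 mm ahead of it (bot.nose_length is the z of the fingertips in the tool frame, in m); z points along the fingers, y is the direction in which the jaws open and shut (so a half turn about z gives the same grasp; the last joint's range is limited). The gripper opens to 85 mm and grips with 20 to 120 N. Pads are 22 mm wide; open, the fingers measure 114 mm over their backs; the gripper's body (76 mm by 85 mm) begins 54 mm behind the grasp point. The pads swing forward as they close: fully open they stand 13 mm farther back than shut.
Start: joints at [0.95, 0.259, 1.535, -0, 1.348, -0.203], TCP at [0.223, 0.503, 0.253] pointing down, gripper open.
Joint ranges: [-3.14, 3.14], [-0.91, 2.08], [0.19, 2.58], [-1.22, 4.36], [0.22, 2.71], [-3.12, 3.12]. Speed limits (rad/s): [2.57, 2.57, 3.14, 3.14, 3.14, 3.14].

INTERFACE

Orientations are given as a unit quaternion [w, x, y, z].
In Python, from bench import bot gives the robot as it stands.
- The arm moves only by the shell command python3 -m handwheel 'ROWS' [FORCE]. ROWS is JSON, a list of rows, each an object of numbers: "x", "y", "z": the shift along the tool's x, y, z in mm; "rx", "ry", "rz": the turn, a rotation vector about the tool's x, y, z in rad; "jaw": the gripper command: -1 is fully open, 1 is shut, values between are in proportion. In form: [{"x": .., "y": .., "z": .., "rx": .., "ry": .., "rz": .., "jaw": ..}, ...]. A call has 1 to 12 rows; each row is the pose to reach, as a shift and turn from the pose measured when the call began, along the tool's axes at that moment; what a row does not reach only later rows make up. A row lasts 1/10 s, in which the tool goes at most 50 mm and 8.59 degrees, less where a joint would pass 70% of its speed; a pose out of reach is approached as far as the arm can. A call with a gripper value outside its range is refused whole. The fingers move at their own pace and stop on an object; FORCE is the grip in N (left out, the last holds). Time passes only in rows, so rows that repeat a pose let the fingers close. It gives the time, the measured TCP pose, the force and the opening at its end, in the units of the state.
- bot.sense(): the state, without advancing time (a new reading comes with each control period).
- bot.read_camera(name): name is "scene" or "side" or "wrist"; returns a dict with "color" (384x512x3 uint8, blue, green, red), "range_z" (384x512 float32, m along the optical axis (not along the pixel's ray), 0 where there is no reading), "intrinsics" (3x3 intrinsics, pixels), "T" (4x4, takes a point from camera to world coordinates); the wrist camera has in their place "mount" (4x4, takes a point from camera to tool coordinates, whose origin is the TCP and whose axes are the flange's). Camera axes: x right, y up, looking along -z (the intrinsics and any distortion apply to the point x, -y, -z); pixel columns grow to the right and rows downward; lengths in m; the calibration is good to about 2 mm. A picture is of the moment at which its call begins: read the wrist's pose just before it.
- bot.close_job(): hands the job in, once; it reports no verdict.
Trained networks look in a picture, given as the dict that the camera call returned (one of the last four; its "shot" number tells which), for a name from the list of things; names that differ only in an ending like _2 or _b are one class to them, and where a whole thing is asked for, a point or a joint stands for the part that bears it (a point fixed in the world has none). Each returns a list of dicts, best first, with "p" (0 to 1); they miss things now and then, are a little off and sometimes report something else, mostly with a low value. They report only what shows in the picture. A call takes as long as a camera call. They do not tell look-alikes from the thing itself.
- bot.search_frame(picture, thing): "xyz" ([x, y, z] in m, in world coordinates, good to about 4 mm: the middle of the surface that is visible of it).
The state is a dict: "t": time; "joint_pos": joint angles; "qd": joint speeds; "joint_torque": joint torques, N m; "position": TCP position; "orientation": TCP orientation; "contact_force": force on the tool from outside, world axes, zero at the start; "wrist_torque": the same for the moment, N m; "gripper_width": finger opening in m.
Only numpy, scipy, OpenCV 4.12 (cv2) and the standard library are available. Lean on these libraries where they do the work, as an engineer would, in place of code of your own. Each camera call takes 0.05 s, during which the arm holds its last target.

TASK

With a fingertip, push the bottle plate of the labelling stand round by its posts until the notch in its rim is over the stand's locating pin, then press the plate down at its centre until it is fully home. Only push and press it, do not lift it off its spindle, and leave the bottle, tape roll, carton and cup standing where they are.

Things in the scene. Friction and masses are not known exactly. Their poses are not given: they have to be found in the camera images.
- stand: Bottle-labelling stand, bolted down, facing any way: grey base 150 x 150 x 16 mm, on it a grey drum 88 mm in diameter, top 38 mm above the table, with a fixed vertical smooth steel spindle 16 mm in diameter on its centre line, its tip at 54 mm. Origin: on the spindle axis at table level; z up; x points from the axis to the locating pin.
- lift_ring (a joint): Smooth low-friction steel ring 68 mm in diameter that stands out of the drum's top under the plate and carries it. 0: up, holding the plate's underside 48 mm above the table; 0.010 m: pressed flush into the drum. Held by friction: it sinks under a downward push of about 4 to 9 N and stays where it is left.
- pin_tip (a point): Tip of the one locating pin: upright steel pin 11 mm in diameter, tapered to 6 mm over its top 5 mm, 52 mm from the spindle axis along the stand's x, tip 46 mm above the table. An aluminium block 22 mm wide, 62 to 74 mm from the axis, top 52 mm above the table, stands just outside it and shows where the pin is when the plate covers it.
- plate: Round aluminium bottle plate, loose on the spindle (1 mm side play), 0.3 kg. Turns easily both ways without end and stays where left. Flange 110 mm in diameter, 8 mm thick; 3 posts and a central boss stand on it. Origin: on its axis at the underside; z up; x points to the notch. Underside 48 mm above the table at the start (2 mm over the pin's tip), 38 mm when home on the drum, pin in notch.
- boss_top (a point): Centre of the flat top of the plate's black central boss, where it is pressed down: 34 mm in diameter, 21 mm above the plate's underside, closed over the spindle.
- post_1 (a point): Middle of the top of one of the plate's 3 black upright posts, for pushing it round: 12 mm in diameter, 40 mm tall above the flange, top 48 mm above the plate's underside, 44 mm from the axis, 60 degrees counterclockwise (from above) of the notch. The others are alike, 180 and 300 degrees from the notch.
- notch (a point): Middle of the one notch in the plate's rim, 52 mm from the axis along the plate's x, level with the flange's top. 17.7 mm wide here, 11 mm deep radially, open to the outside, cut right through the flange. It starts more than 30 degrees away from the pin, either side.
- bottle: Bystander: closed clear bottle with a cap, 62 mm in diameter, 160 mm tall, standing. Origin at the centre of its underside.
- tape: Bystander: roll of tan packing tape lying flat, 100 mm in diameter, 45 mm tall. Origin at the centre of its underside.
- carton: Bystander: small cardboard carton 90 x 70 x 50 mm. Origin at the centre of its underside.
- cup: Bystander: white cup 72 mm in diameter, 85 mm tall. Origin at the centre of its underside.
There are look-alikes about, which are no part of the job. What is shaped like the plate but purple is not meant.

How it is judged:
At the end, for the whole second after the job is handed in: The plate lies still and level (within 0.04 rad) on the drum: underside below 40.5 mm (38 is home), its axis within 4 mm of the spindle's, the middle of its notch within 7 mm of the pin seen from above. Bottle, tape, carton and cup are within 25 mm of where they started (z of plate in the frame of stand below 0.0405 m and horizontal distance between notch and pin_tip below 0.007 m and horizontal distance between plate and stand below 0.004 m and angle between plate's own z axis and vertical below 0.04 rad and linear speed of plate below 0.02 m/s and not (distance of bottle from where it was at the start of the episode above 0.025 m) and not (distance of tape from where it was at the start of the episode above 0.025 m) and not (distance of carton from where it was at the start of the episode above 0.025 m) and not (distance of cup from where it was at the start of the episode above 0.025 m)); the robot touches nothing.
It fails at once if the plate is lifted more than 8 mm above its starting height (z of plate in the frame of stand above 0.056 m).
It fails at once if the bottle is moved more than 25 mm or tipped over (distance of bottle from where it was at the start of the episode above 0.025 m or angle between bottle's own z axis and vertical above 0.5 rad).
It fails at once if the tape is moved more than 25 mm or tipped over (distance of tape from where it was at the start of the episode above 0.025 m or angle between tape's own z axis and vertical above 0.5 rad).
It fails at once if the carton is moved more than 25 mm or tipped over (distance of carton from where it was at the start of the episode above 0.025 m or angle between carton's own z axis and vertical above 0.5 rad).
It fails at once if the cup is moved more than 25 mm or tipped over (distance of cup from where it was at the start of the episode above 0.025 m or angle between cup's own z axis and vertical above 0.5 rad).
It also fails if it takes over 51 s, if anything falls off the work surface, if the arm or the gripper's body presses on something with over 40 N, if the wrist force passes 120 N, or if a joint passes its speed limit or range.

## Working session

There is one attempt and no reset: what is moved stays moved. The work goes in short steps, Python scripts to look and compute and a shell command to move; the robot and the scene stay as the last step left them, time stands still between calls to the robot, and variables do not carry over. Pictures are saved under pics/ and viewed, and the job is handed in when it is done.

```bash
ls; mkdir -p pics
python3 - <<'E'
from bench import bot
import cv2,numpy as np
s=bot.sense(); print({k:np.round(v,3).tolist() for k,v in s.items()})
for n in ["scene","side"]:
    p=bot.read_camera(n); cv2.imwrite(f"pics/{n}0.png",p["color"])
    np.savez(f"pics/{n}0.npz",**{k:p[k] for k in ["color","range_z","intrinsics","T"]})
    for th in ["stand","plate","boss_top","post_1","notch","bottle","tape","carton","cup"]:
        print(n,th,[(np.round(d["xyz"],3).tolist(),round(d["p"],2)) for d in bot.search_frame(p,th)][:5])
print(bot.sense()["t"])
E
```

```text
pics
{'t': 0.0, 'joint_pos': [0.95, 0.259, 1.536, 0.0, 1.348, -0.203], 'qd': [-0.0, 0.001, 0.0, -0.001, -0.002, 0.0], 'joint_torque': [-0.001, -44.603, -29.057, -0.0, 0.012, 0.0], 'position': [0.223, 0.502, 0.252], 'orientation': [-0.0, 0.207, 0.978, -0.001], 'contact_force': [-0.277, 0.399, -0.449], 'wrist_torque': [-0.005, -0.022, -0.02], 'gripper_width': 0.085}
scene stand [([0.657, 0.15, 0.017], 0.61)]
scene plate [([0.63, 0.129, 0.062], 0.93), ([0.428, 0.131, 0.011], 0.85), ([0.488, 0.327, 0.054], 0.62)]
scene boss_top [([0.632, 0.131, 0.057], 0.92), ([0.423, 0.132, 0.01], 0.92), ([0.435, -0.357, 0.08], 0.25)]
scene post_1 [([0.632, 0.13, 0.057], 0.81), ([0.422, 0.132, 0.01], 0.59)]
scene notch [([0.626, 0.131, 0.058], 0.79), ([0.42, 0.135, 0.006], 0.55)]
scene bottle []
scene tape [([0.635, -0.336, 0.037], 0.77), ([0.654, 0.352, 0.058], 0.32)]
scene carton [([0.488, 0.329, 0.056], 0.81)]
scene cup [([0.437, -0.356, 0.08], 0.67), ([0.654, 0.354, 0.057], 0.57)]
side stand [([0.604, 0.093, 0.017], 0.8), ([0.622, -0.349, 0.039], 0.64)]
side plate [([0.41, 0.12, 0.01], 0.92), ([0.617, 0.115, 0.056], 0.88)]
side boss_top [([0.411, 0.119, 0.006], 0.89), ([0.619, 0.114, 0.055], 0.71), ([0.457, 0.306, 0.049], 0.63), ([0.642, 0.333, 0.059], 0.42)]
side post_1 [([0.412, 0.12, 0.012], 0.87), ([0.618, 0.115, 0.059], 0.69)]
side notch [([0.614, 0.12, 0.059], 0.96), ([0.412, 0.119, 0.011], 0.8), ([0.458, 0.305, 0.05], 0.63)]
side bottle [([0.414, -0.386, 0.097], 0.57)]
side tape [([0.624, -0.352, 0.039], 0.89)]
side carton [([0.458, 0.304, 0.05], 0.8)]
side cup [([0.644, 0.335, 0.062], 0.63)]
1.0
```

View pics/scene0.png

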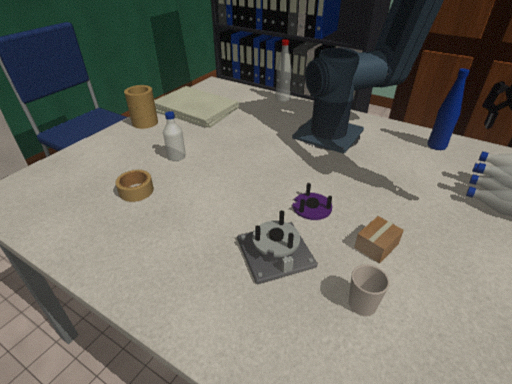

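View pics/side0.png

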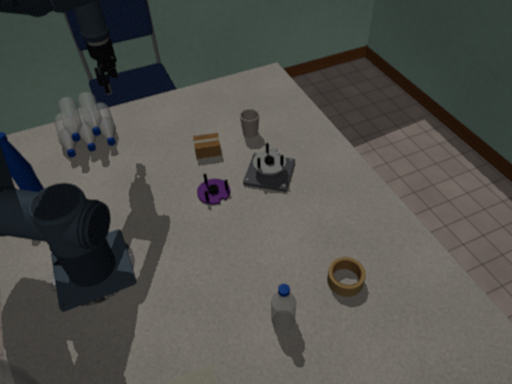

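```bash
cat > h.py <<'E'
import numpy as np,cv2
def cloud(d,T=None):
    z=d["range_z"];K=d["intrinsics"];T=d["T"] if T is None else T
    v,u=np.mgrid[:z.shape[0],:z.shape[1]]
    P=np.stack([(u-K[0,2])/K[0,0]*z,-(v-K[1,2])/K[1,1]*z,-z,np.ones_like(z)],-1)
    return (P@T.T)[...,:3]
def px(d,P,T=None):
    T=d["T"] if T is None else T
    p=(np.linalg.inv(T)@np.append(P,1)); K=d["intrinsics"]
    return K[0,0]*p[0]/-p[2]+K[0,2], K[1,1]*-p[1]/-p[2]+K[1,2]
E
python3 - <<'E'
from h import *
for n,(u0,u1,v0,v1) in {"scene":(220,340,170,290),"side":(180,310,110,220)}.items():
    d=np.load(f"pics/{n}0.npz"); c=d["color"][v0:v1,u0:u1]
    cv2.imwrite(f"pics/{n}0z.png",cv2.resize(c,None,fx=5,fy=5,interpolation=cv2.INTER_CUBIC))
    W=cloud(d)
    print(n,d["intrinsics"].round(1).tolist())
    m=(abs(W[...,0]-.63)<.1)&(abs(W[...,1]-.13)<.1)
    for a,b in [(.085,.11),(.062,.073),(.05,.06),(.01,.02)]:
        q=W[m&(W[...,2]>a)&(W[...,2]<b)]
        print(a,b,len(q),q.mean(0).round(3),q.min(0).round(3),q.max(0).round(3))
E
```

```text
scene [[348.0, 0.0, 255.7], [0.0, 348.0, 192.0], [0.0, 0.0, 1.0]]
0.085 0.11 94 [0.623 0.131 0.093] [0.572 0.091 0.085] [0.655 0.175 0.098]
0.062 0.073 202 [0.622 0.128 0.068] [0.574 0.092 0.062] [0.656 0.175 0.073]
0.05 0.06 1063 [0.626 0.132 0.056] [0.563 0.072 0.05 ] [0.674 0.19  0.06 ]
0.01 0.02 1510 [0.651 0.14  0.016] [0.551 0.03  0.01 ] [0.721 0.229 0.02 ]
side [[440.3, 0.0, 263.4], [0.0, 440.3, 187.9], [0.0, 0.0, 1.0]]
0.085 0.11 45 [0.614 0.125 0.093] [0.567 0.087 0.085] [0.651 0.176 0.1  ]
0.062 0.073 92 [0.614 0.125 0.068] [0.567 0.086 0.062] [0.648 0.169 0.073]
0.05 0.06 477 [0.614 0.123 0.056] [0.56 0.07 0.05] [0.671 0.191 0.06 ]
0.01 0.02 686 [0.609 0.1   0.016] [0.53  0.031 0.01 ] [0.717 0.228 0.02 ]
```

```bash
sleep 1; ls pics
```

```text
scene0.npz
scene0.png
scene0z.png
side0.npz
side0.png
side0z.png
```

View pics/scene0z.png

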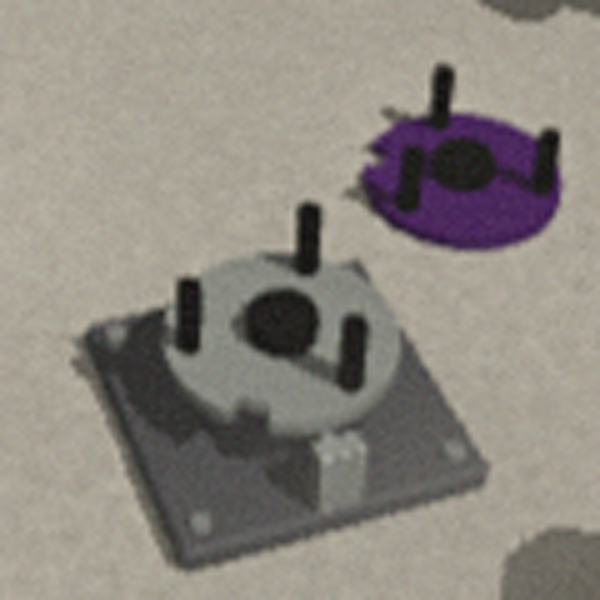

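View pics/side0z.png

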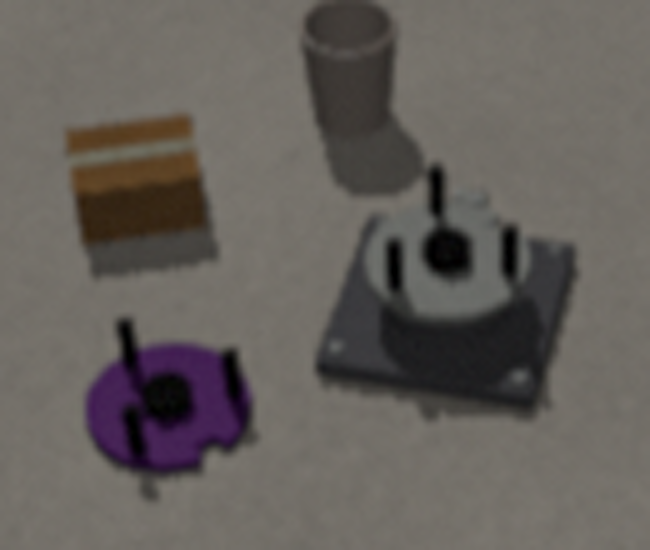

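Scene zoom: grey plate with notch near full-image pixel (270,252), and block top at (288,258); the purple decoy is at (313,205). Next I fit the geometry from depth.

Run:
```python
from h import *
from scipy.cluster.vq import kmeans2
from scipy.optimize import least_squares
for n in ["scene","side"]:
    d=np.load(f"pics/{n}0.npz"); W=cloud(d)
    m=(abs(W[...,0]-.62)<.075)&(abs(W[...,1]-.13)<.075)&(W[...,2]>.075)&(W[...,2]<.1)
    q=W[m]
    c,l=kmeans2(q[:,:2],3,minit='++',seed=1)
    print(n,c.round(4).tolist(),np.bincount(l))
    f=lambda p: ((p[:2]+.044*np.stack([np.cos(p[2]+np.arange(3)*2*np.pi/3),np.sin(p[2]+np.arange(3)*2*np.pi/3)],1))[:,None]-c[None])
    best=None
    for a in np.linspace(0,2,7):
        r=least_squares(lambda p:np.linalg.norm(f(p),axis=2).min(1),[.62,.13,a])
        if best is None or r.cost<best.cost: best=r
    print(best.x.round(4),best.cost**.5, np.degrees(best.x[2])%120)
    C=best.x[:2]
    # block: points off the flange, z .045..056, r .06-.078
    R=np.hypot(W[...,0]-C[0],W[...,1]-C[1])
    b=W[(R>.06)&(R<.08)&(W[...,2]>.046)&(W[...,2]<.058)]
    if len(b): print("block",len(b),b.mean(0).round(4),np.degrees(np.arctan2(b.mean(0)[1]-C[1],b.mean(0)[0]-C[0])))
    uu=[(270.4,252.4),(288,258)] if n=="scene" else [(274.5,149.5)]
    for (u,v) in uu:
        for z in (.056,.052):
            K=d["intrinsics"];T=d["T"];r=T[:3,:3]@np.array([(u-K[0,2])/K[0,0],-(v-K[1,2])/K[1,1],-1]);o=T[:3,3]
            P=o+r*(z-o[2])/r[2]; print((u,v),z,P.round(4),np.degrees(np.arctan2(P[1]-C[1],P[0]-C[0])),np.hypot(*(P[:2]-C)))
```

```text
scene [[0.5788, 0.1173], [0.6334, 0.1703], [0.6521, 0.0969]] [46 51 46]
[0.6214 0.1282 1.2963] 0.00025263134394474374 74.27067736245498
block 57 [0.6622 0.181  0.0513] 52.337346374946115
(270.4, 252.4) 0.056 [0.6687 0.1422 0.056 ] 16.493664132728355 0.04931152514162299
(270.4, 252.4) 0.052 [0.6656 0.1404 0.052 ] 15.510635360054486 0.04580779011167948
(288, 258) 0.056 [0.6622 0.1825 0.056 ] 53.10723122995066 0.06796635884443342
(288, 258) 0.052 [0.6591 0.181  0.052 ] 54.57850296829651 0.06489757790130642
side [[0.6448, 0.0937], [0.5721, 0.1149], [0.627, 0.1672]] [26 23 19]
[ 0.6146  0.1253 -0.8095] 0.00033714652102099596 73.62143057149558
block 17 [0.6571 0.1798 0.0525] 52.08689882374582
(274.5, 149.5) 0.056 [0.6561 0.1699 0.056 ] 47.128293426048266 0.06087176916637731
(274.5, 149.5) 0.052 [0.658  0.1738 0.052 ] 48.272030097652575 0.0650720750990875
```

Posts are at about 74/194/314°, so the notch is at about 14° and the block at about 52°: the plate has to turn about +38° ccw. I'll bring the wrist camera over it, shutting the jaws on the way, and plan the shifts first.

Run:
```python
from bench import bot
from h import *
from scipy.spatial.transform import Rotation as R
s=bot.sense(); p=bot.read_camera("wrist"); print(p["mount"].round(3), p["intrinsics"].round(1).tolist())
cv2.imwrite("pics/w0.png",p["color"])
q=s["orientation"]; M=R.from_quat([q[1],q[2],q[3],q[0]]).as_matrix(); print(M.round(3),s["position"])
for t in [(.618,.127,.28),(.634,.066,.28)]:
    print(t,(M.T@(np.array(t)-s["position"])*1000).round(1))
# where camera axis hits z=.056 if TCP at height .28
Mt=p["mount"]; o=M@Mt[:3,3]; dd=M@(Mt[:3,:3]@[0,0,-1]); h=.28+o[2]-.056
print("axis hit rel TCP",o+dd*(-h/dd[2]))
```

```text
[[-0.001  0.964  0.265  0.066]
 [ 1.     0.001  0.001  0.   ]
 [ 0.001  0.265 -0.964 -0.121]
 [ 0.     0.     0.     1.   ]] [[323.4, 0.0, 255.0], [0.0, 323.4, 194.6], [0.0, 0.0, 1.0]]
[[-0.914  0.406  0.   ]
 [ 0.406  0.914  0.   ]
 [-0.     0.    -1.   ]] [0.223157   0.50272003 0.25330979]
(0.618, 0.127, 0.28) [-513.3 -183.2  -26.7]
(0.634, 0.066, 0.28) [-552.7 -232.5  -26.7]
axis hit rel TCP [ 0.0259111  -0.01146873 -0.224     ]
```

```bash
python3 -m handwheel '[{"x":-44,"y":-17,"z":-2,"jaw":1},{"x":-88,"y":-33,"z":-5,"jaw":1},{"x":-132,"y":-50,"z":-7,"jaw":1},{"x":-176,"y":-67,"z":-10,"jaw":1},{"x":-220,"y":-83,"z":-12,"jaw":1},{"x":-265,"y":-100,"z":-15,"jaw":1},{"x":-309,"y":-117,"z":-17,"jaw":1},{"x":-353,"y":-133,"z":-20,"jaw":1},{"x":-397,"y":-150,"z":-22,"jaw":1},{"x":-441,"y":-167,"z":-25,"jaw":1},{"x":-485,"y":-183,"z":-27,"jaw":1},{"x":-485,"y":-183,"z":-27,"jaw":1}]' 40
cat >> h.py <<'E'
def Tw(s,p):
    from scipy.spatial.transform import Rotation as R
    q=s["orientation"]; T=np.eye(4); T[:3,:3]=R.from_quat([q[1],q[2],q[3],q[0]]).as_matrix(); T[:3,3]=s["position"]
    return T@p["mount"]
def shot(name):
    from bench import bot
    s=bot.sense(); p=bot.read_camera("wrist"); T=Tw(s,p)
    cv2.imwrite(f"pics/{name}.png",p["color"])
    np.savez(f"pics/{name}.npz",color=p["color"],range_z=p["range_z"],intrinsics=p["intrinsics"],T=T)
    print(s["t"],np.round(s["position"],4),np.round(s["qd"],3),np.round(s["contact_force"],2))
E
python3 -c "
from h import *
shot('w1')"
```

```text
1.05 [0.2231 0.5027 0.2533] [-0.001  0.     0.    -0.    -0.001  0.   ] [-0.6  -0.24  1.08]$[0]: bad value
```

```bash
ls pics
```

```text
scene0.npz
scene0.png
scene0z.png
side0.npz
side0.png
side0z.png
w0.png
w1.npz
w1.png
```

```bash
python3 -m handwheel '[{"x":-44,"y":-17,"z":-2,"rx":0,"ry":0,"rz":0,"jaw":1},{"x":-88,"y":-33,"z":-5,"rx":0,"ry":0,"rz":0,"jaw":1},{"x":-132,"y":-50,"z":-7,"rx":0,"ry":0,"rz":0,"jaw":1},{"x":-176,"y":-67,"z":-10,"rx":0,"ry":0,"rz":0,"jaw":1},{"x":-220,"y":-83,"z":-12,"rx":0,"ry":0,"rz":0,"jaw":1},{"x":-265,"y":-100,"z":-15,"rx":0,"ry":0,"rz":0,"jaw":1},{"x":-309,"y":-117,"z":-17,"rx":0,"ry":0,"rz":0,"jaw":1},{"x":-353,"y":-133,"z":-20,"rx":0,"ry":0,"rz":0,"jaw":1},{"x":-397,"y":-150,"z":-22,"rx":0,"ry":0,"rz":0,"jaw":1},{"x":-441,"y":-167,"z":-25,"rx":0,"ry":0,"rz":0,"jaw":1},{"x":-485,"y":-183,"z":-27,"rx":0,"ry":0,"rz":0,"jaw":1},{"x":-485,"y":-183,"z":-27,"rx":0,"ry":0,"rz":0,"jaw":1}]' 40
python3 -c "
from h import *
shot('w2')"
```

```text
t: 2.3
position: [0.596, 0.1338, 0.2797]
orientation: [0.001, 0.21, 0.978, -0.001]
contact_force: [0.1, 0.3, -0.1]
gripper_width: 0.0002
2.3 [0.596  0.1338 0.2797] [ 0.066 -0.037  0.067  0.047  0.023  0.051] [ 0.12  0.31 -0.12]
```

```bash
python3 -c "
from h import *
shot('w3')
cv2.imwrite('pics/w3b.png',cv2.resize(cv2.imread('pics/w3.png'),None,fx=1.5,fy=1.5))"
```

```text
2.35 [0.5939 0.1361 0.2796] [ 0.052 -0.03   0.045  0.021  0.013  0.013] [-0.65  0.84  0.2 ]
```

View pics/w3b.png

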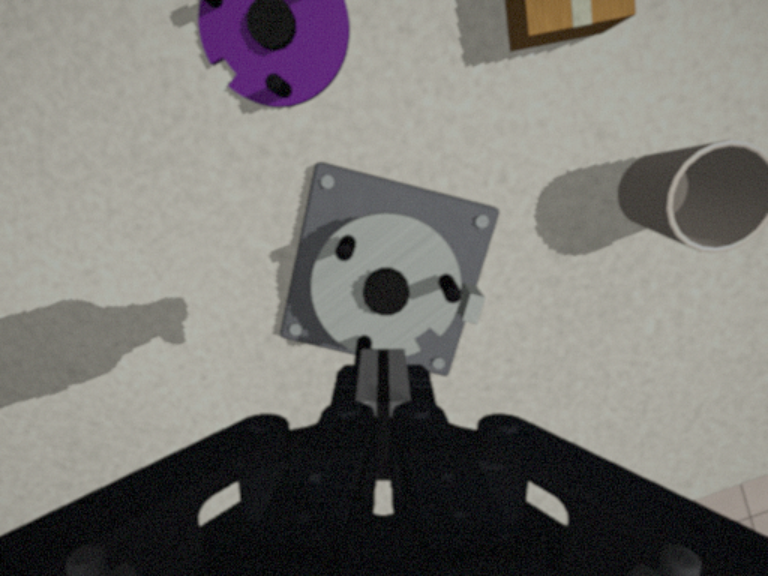

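```bash
cat >> h.py <<'E'
from scipy.optimize import least_squares
def analyse(name):
    d=dict(np.load(f"pics/{name}.npz")); W=cloud(d); C0=np.array([.618,.127])
    R=np.hypot(W[...,0]-C0[0],W[...,1]-C0[1]); g=cv2.cvtColor(d["color"],cv2.COLOR_BGR2GRAY)
    # boss: dark blob projected at boss-top plane
    def ray(u,v,z):
        K=d["intrinsics"];T=d["T"];r=np.stack([(u-K[0,2])/K[0,0],-(v-K[1,2])/K[1,1],-np.ones_like(u)],-1)@T[:3,:3].T;o=T[:3,3]
        return o+r*((z-o[2])/r[...,2])[...,None]
    v,u=np.mgrid[:g.shape[0],:g.shape[1]].astype(float)
    zb=np.median(W[(R<.01)][:,2]); print("boss z",zb.round(4))
    B=ray(u,v,zb); m=(g<45)&(np.hypot(*(B[...,:2]-C0).transpose(2,0,1))<.026)
    (bx,by),br=cv2.minEnclosingCircle(B[m][:,:2].astype(np.float32)); print("boss",bx,by,br, B[m].mean(0).round(4))
    # base square
    b=W[(W[...,2]>.011)&(W[...,2]<.021)&(R<.115)]
    rect=cv2.minAreaRect((b[:,:2]*1000).astype(np.float32)); print("base",rect, b[:,2].mean())
    # flange
    f=W[(W[...,2]>zb-.021)&(W[...,2]<zb-.006)&(R<.058)]; print("flange z",np.median(f[:,2]))
    b=W[(R>.060)&(R<.078)&(W[...,2]>.046)&(W[...,2]<.058)]
    print("block",len(b),b.mean(0).round(4),cv2.minAreaRect((b[:,:2]*1000).astype(np.float32)))
    return d,W,ray
E
python3 -c "
from h import *
d,W,ray=analyse('w3')
# rectified top view at flange z
zf=.056; X=np.arange(.54,.70,.0003);Y=np.arange(.05,.21,.0003)
P=np.stack(np.meshgrid(X,Y),-1); Ti=np.linalg.inv(d['T']);K=d['intrinsics']
Q=np.concatenate([P,np.full(P.shape[:2]+(1,),zf),np.ones(P.shape[:2]+(1,))],-1)@Ti.T
mu=(K[0,0]*Q[...,0]/-Q[...,2]+K[0,2]).astype(np.float32);mv=(K[1,1]*Q[...,1]/Q[...,2]+K[1,2]).astype(np.float32)
cv2.imwrite('pics/w3top.png',cv2.remap(d['color'],mu,mv,cv2.INTER_LINEAR)[::-1])
"
```

```text
boss z 0.0693
boss 0.6165082454681396 0.1278412938117981 0.01664191111922264 [0.6164 0.1281 0.0693]
base ((618.0184326171875, 127.99037170410156), (150.0469970703125, 149.27984619140625), 51.614952087402344) 0.016290754461847735
flange z 0.05639408963336362
block 226 [0.6596 0.1809 0.0518] ((660.2987670898438, 181.17303466796875), (12.216532707214355, 21.75604820251465), 50.729522705078125)
```

View pics/w3top.png

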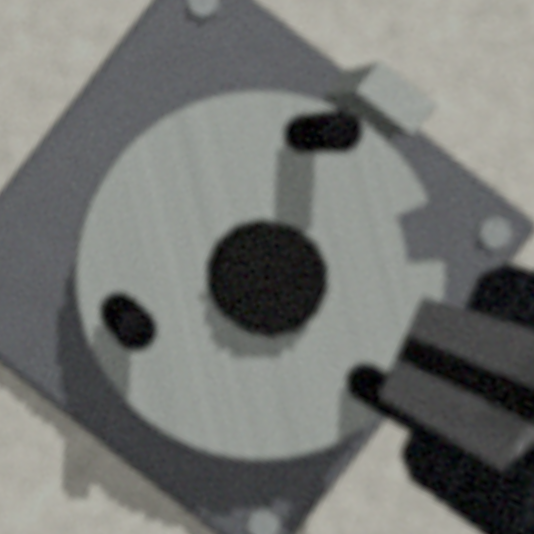

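```bash
cat >> h.py <<'E'
def shift(t):
    from bench import bot
    s=bot.sense(); p={"mount":np.eye(4)}; T=Tw(s,p)
    print(s["t"],s["position"].__class__.__name__,np.round(s["position"],4),"F",np.round(s["contact_force"],2),"yang",np.degrees(np.arctan2(T[1,1],T[0,1])).round(2),"tilt",T[:3,2].round(4))
    print("shift mm",(T[:3,:3].T@(np.array(t)-T[:3,3])*1000).round(1))
E
python3 -c "
from h import *
shift((.6359,.0702,.094))"
```

```text
2.4 ndarray [0.5926 0.1376 0.2797] F [-0.08 -0.05  0.63] yang 65.92 tilt [-1.2e-03  3.0e-04 -1.0e+00]
shift mm [-67.3 -43.9 185.6]
```

```bash
python3 -m handwheel '[{"x":-34,"y":-22,"z":20,"rx":0,"ry":0,"rz":0,"jaw":1},{"x":-67,"y":-44,"z":50,"rx":0,"ry":0,"rz":0,"jaw":1},{"x":-67,"y":-44,"z":90,"rx":0,"ry":0,"rz":0,"jaw":1},{"x":-67,"y":-44,"z":130,"rx":0,"ry":0,"rz":0,"jaw":1},{"x":-67,"y":-44,"z":165,"rx":0,"ry":0,"rz":0,"jaw":1},{"x":-67,"y":-44,"z":185,"rx":0,"ry":0,"rz":0,"jaw":1},{"x":-67,"y":-44,"z":185,"rx":0,"ry":0,"rz":0,"jaw":1},{"x":-67,"y":-44,"z":185,"rx":0,"ry":0,"rz":0,"jaw":1}]'
python3 -c "
from h import *
shift((.6359,.0702,.094))
shot('w4')"
```

```text
t: 3.2
position: [0.6353, 0.0714, 0.0952]
orientation: [-0.001, 0.208, 0.978, 0.0]
contact_force: [0.6, 0.2, 0.7]
gripper_width: 0.0
3.2 ndarray [0.6353 0.0714 0.0952] F [0.58 0.18 0.75] yang 66.0 tilt [-1.3e-03  5.0e-04 -1.0e+00]
shift mm [-1.  -0.8  1.2]
3.2 [0.6353 0.0714 0.0952] [-0.006 -0.026 -0.033 -0.002 -0.001 -0.003] [0.58 0.18 0.75]
```

View pics/w4.png

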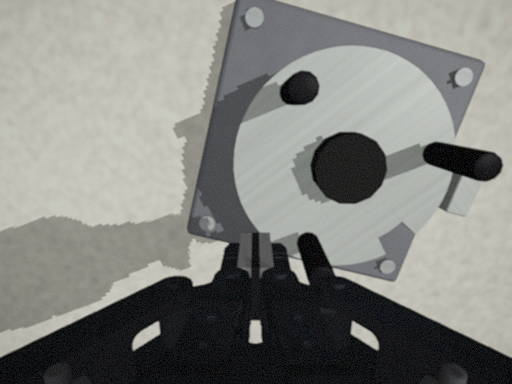

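```bash
python3 -m handwheel '[{"x":0,"y":4,"z":0,"rx":0,"ry":0,"rz":0,"jaw":1},{"x":0,"y":8,"z":0,"rx":0,"ry":0,"rz":0,"jaw":1},{"x":0,"y":12,"z":0,"rx":0,"ry":0,"rz":0,"jaw":1},{"x":0,"y":16,"z":0,"rx":0,"ry":0,"rz":0,"jaw":1},{"x":0,"y":20,"z":0,"rx":0,"ry":0,"rz":0,"jaw":1},{"x":0,"y":24,"z":0,"rx":0,"ry":0,"rz":0,"jaw":1},{"x":0,"y":25,"z":0,"rx":0,"ry":0,"rz":0,"jaw":1},{"x":0,"y":25,"z":0,"rx":0,"ry":0,"rz":0,"jaw":1}]'
python3 -c "
from h import *
shift((.6359,.0702,.094))
shot('w5');analyse('w5')"
```

```text
t: 4.05
position: [0.6463, 0.0943, 0.0961]
orientation: [0.0, 0.208, 0.978, 0.0]
contact_force: [-0.1, 0.8, -0.1]
gripper_width: 0.0002
4.05 ndarray [0.6463 0.0943 0.0961] F [-0.06  0.77 -0.05] yang 66.01 tilt [ 7.e-04  5.e-04 -1.e+00]
shift mm [ -0.3 -26.2   2. ]
4.05 [0.6463 0.0943 0.0961] [-0.004 -0.001  0.005  0.001  0.001 -0.002] [-0.06  0.77 -0.05]
boss z 0.0694
boss 0.617120623588562 0.12836875021457672 0.01673625223338604 [0.6169 0.1282 0.0694]
base ((617.6871948242188, 127.66659545898438), (149.4789581298828, 149.532470703125), 51.50179672241211) 0.016386080661378536
flange z 0.056385935684621566
block 1123 [0.6594 0.18   0.0516] ((660.4142456054688, 180.58106994628906), (12.993749618530273, 22.088237762451172), 51.517417907714844)
```

View pics/w5.png

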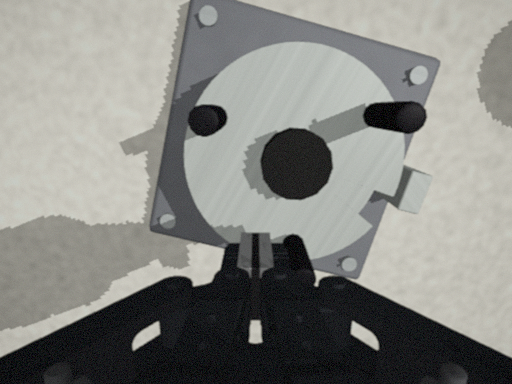

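```bash
cat >> h.py <<'E'
def plate(name,C=(.6175,.128),pin=51.55,zt=.096,zf=.0562):
    d=dict(np.load(f"pics/{name}.npz")); W=cloud(d); C=np.array(C)
    R=np.hypot(W[...,0]-C[0],W[...,1]-C[1]); A=np.degrees(np.arctan2(W[...,1]-C[1],W[...,0]-C[0]))%360
    m=(W[...,2]>zt-.003)&(W[...,2]<zt+.003)&(R>.03)&(R<.06)
    n,l,st,ce=cv2.connectedComponentsWithStats(m.astype(np.uint8))
    for i in range(1,n):
        if st[i,4]>40:
            q=W[l==i]; c=q[:,:2].mean(0)-C; a=np.degrees(np.arctan2(c[1],c[0]))%360
            print("post",st[i,4],a.round(1),np.hypot(*c).round(4),"z",q[:,2].mean().round(4),"notch err",((a-pin)%120-60).round(2),"px",ce[i].round())
    m=(W[...,2]>zf-.004)&(W[...,2]<zf+.004)
    # notch: angles at r 49..53 where height is below flange
    s=(R>.048)&(R<.053)
    low=s&(W[...,2]<zf-.006)&(W[...,2]>0); hi=s&(W[...,2]>zf-.004)
    h1=np.histogram(A[low],180,(0,360))[0];h2=np.histogram(A[hi],180,(0,360))[0]
    k=[(i*2,h1[i],h2[i]) for i in range(180) if h1[i]>h2[i]]
    print("low bins",k)
E
python3 -c "
from h import *
plate('w4');plate('w5')"
```

```text
post 893 195.1 0.0433 z 0.0961 notch err -36.49 px [303.  87.]
post 852 73.3 0.0428 z 0.0958 notch err -38.24 px [485. 165.]
post 203 279.2 0.0525 z 0.0959 notch err 47.62 px [256. 249.]
post 113 290.3 0.047 z 0.0959 notch err 58.71 px [281. 258.]
post 412 311.7 0.043 z 0.0957 notch err -39.89 px [319. 272.]
low bins []
post 880 96.8 0.0437 z 0.0959 notch err -14.72 px [410. 117.]
post 823 216.2 0.0431 z 0.0961 notch err -15.33 px [204. 120.]
post 203 303.7 0.0349 z 0.0961 notch err -47.81 px [256. 248.]
post 101 295.2 0.0443 z 0.0959 notch err -56.3 px [230. 257.]
post 111 322.2 0.0346 z 0.0959 notch err -29.39 px [281. 257.]
post 328 339.3 0.0413 z 0.0958 notch err -12.28 px [306. 274.]
low bins [(44, np.int64(1), np.int64(0))]
```

```bash
python3 -m handwheel '[{"x":0,"y":3,"z":0,"rx":0,"ry":0,"rz":0,"jaw":1},{"x":0,"y":6,"z":0,"rx":0,"ry":0,"rz":0,"jaw":1},{"x":0,"y":9,"z":0,"rx":0,"ry":0,"rz":0,"jaw":1},{"x":0,"y":11,"z":0,"rx":0,"ry":0,"rz":0,"jaw":1},{"x":0,"y":11.5,"z":0,"rx":0,"ry":0,"rz":0,"jaw":1},{"x":0,"y":11.5,"z":0,"rx":0,"ry":0,"rz":0,"jaw":1}]'
python3 -c "
from h import *
shift((.6359,.0702,.094))
shot('w6');analyse('w6');plate('w6')"
```

```text
t: 4.7
position: [0.6508, 0.1049, 0.096]
orientation: [0.0, 0.208, 0.978, 0.0]
contact_force: [0.3, 0.1, -1.2]
gripper_width: 0.0002
4.7 ndarray [0.6508 0.1049 0.096 ] F [ 0.31  0.11 -1.16] yang 66.01 tilt [ 5.e-04  6.e-04 -1.e+00]
shift mm [ -0.4 -37.8   2. ]
4.7 [0.6508 0.1049 0.096 ] [-0.003 -0.002  0.001  0.003 -0.001 -0.002] [ 0.31  0.11 -1.16]
boss z 0.0694
boss 0.6174781918525696 0.12828923761844635 0.01650328002870083 [0.6173 0.1285 0.0694]
base ((617.7049560546875, 127.60710906982422), (149.6458282470703, 149.4661865234375), 51.5766487121582) 0.016403518824834148
flange z 0.05640686687566196
block 1094 [0.6594 0.1802 0.0517] ((660.443603515625, 180.82797241210938), (12.854268074035645, 21.997676849365234), 52.31559753417969)
post 898 111.1 0.0438 z 0.096 notch err -0.41 px [362.  93.]
post 777 231.2 0.0426 z 0.0961 notch err -0.37 px [164. 149.]
post 119 317.3 0.031 z 0.0962 notch err -34.22 px [249. 249.]
post 105 308.4 0.0377 z 0.0959 notch err -43.18 px [230. 257.]
post 110 341.6 0.0335 z 0.0961 notch err -10.0 px [281. 257.]
post 394 354.6 0.0425 z 0.0958 notch err 3.0 px [305. 272.]
low bins [(44, np.int64(9), np.int64(0)), (46, np.int64(20), np.int64(0)), (48, np.int64(25), np.int64(0)), (50, np.int64(28), np.int64(0)), (52, np.int64(29), np.int64(0)), (54, np.int64(24), np.int64(0)), (56, np.int64(14), np.int64(0))]
```

View pics/w6.png

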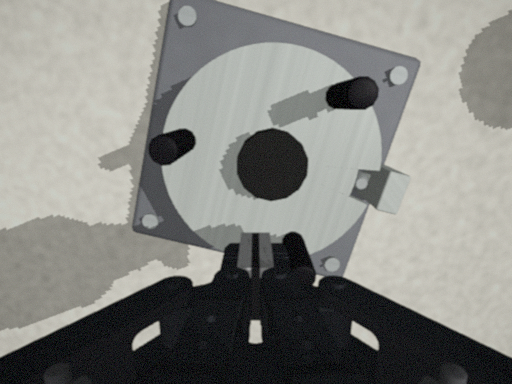

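Pin is visible inside the notch next to the block at pixel (361,183), and the notch error is about -0.4°. I'll back off, rise and move over the boss.

```bash
python3 -m handwheel '[{"x":0,"y":-6,"z":0,"rx":0,"ry":0,"rz":0,"jaw":1},{"x":0,"y":-12,"z":0,"rx":0,"ry":0,"rz":0,"jaw":1},{"x":0,"y":-12,"z":-15,"rx":0,"ry":0,"rz":0,"jaw":1},{"x":0,"y":-12,"z":-35,"rx":0,"ry":0,"rz":0,"jaw":1},{"x":0,"y":-12,"z":-40,"rx":0,"ry":0,"rz":0,"jaw":1},{"x":15,"y":-4,"z":-40,"rx":0,"ry":0,"rz":0,"jaw":1},{"x":30,"y":4,"z":-40,"rx":0,"ry":0,"rz":0,"jaw":1},{"x":40,"y":8,"z":-40,"rx":0,"ry":0,"rz":0,"jaw":1},{"x":40,"y":8,"z":-40,"rx":0,"ry":0,"rz":0,"jaw":1},{"x":40,"y":8,"z":-40,"rx":0,"ry":0,"rz":0,"jaw":1}]'
python3 -c "
from h import *
shift((.6175,.128,.091))
shot('w7');plate('w7')"
```

```text
t: 5.75
position: [0.6171, 0.129, 0.1357]
orientation: [0.0, 0.207, 0.978, 0.0]
contact_force: [0.4, -0.0, 0.3]
gripper_width: 0.0001
5.75 ndarray [0.6171 0.129  0.1357] F [ 0.43 -0.04  0.33] yang 66.09 tilt [ 1.e-04  3.e-04 -1.e+00]
shift mm [-0.8 -0.7 44.7]
5.75 [0.6171 0.129  0.1357] [-0.016  0.005 -0.017 -0.003  0.    -0.001] [ 0.43 -0.04  0.33]
post 412 111.5 0.0444 z 0.096 notch err -0.1 px [314. 178.]
post 393 230.8 0.0428 z 0.0961 notch err -0.76 px [175. 216.]
low bins [(44, np.int64(2), np.int64(0)), (46, np.int64(12), np.int64(0)), (48, np.int64(15), np.int64(0)), (50, np.int64(21), np.int64(0)), (52, np.int64(21), np.int64(0)), (54, np.int64(22), np.int64(0))]
```

View pics/w7.png

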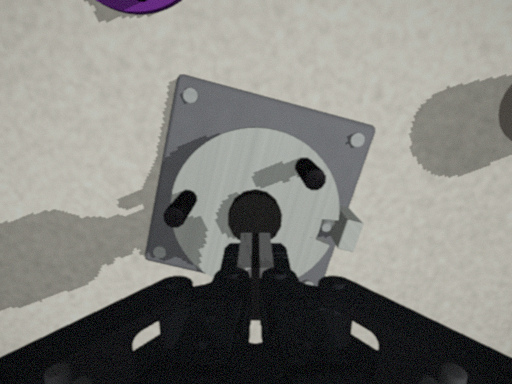

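Alignment held through the retreat, with the pin still in the notch at (327,228). Going down to just above the boss, then pressing gently.

```bash
python3 -m handwheel '[{"x":0,"y":-1,"z":15,"rx":0,"ry":0,"rz":0,"jaw":1},{"x":-1,"y":-1,"z":30,"rx":0,"ry":0,"rz":0,"jaw":1},{"x":-1,"y":-1,"z":40,"rx":0,"ry":0,"rz":0,"jaw":1},{"x":-1,"y":-1,"z":43,"rx":0,"ry":0,"rz":0,"jaw":1},{"x":-1,"y":-1,"z":45,"rx":0,"ry":0,"rz":0,"jaw":1},{"x":-1,"y":-1,"z":46,"rx":0,"ry":0,"rz":0,"jaw":1},{"x":-1,"y":-1,"z":47,"rx":0,"ry":0,"rz":0,"jaw":1},{"x":-1,"y":-1,"z":48,"rx":0,"ry":0,"rz":0,"jaw":1}]'; python3 -m handwheel '[{"x":0,"y":0,"z":1,"rx":0,"ry":0,"rz":0,"jaw":1},{"x":0,"y":0,"z":2,"rx":0,"ry":0,"rz":0,"jaw":1},{"x":0,"y":0,"z":3,"rx":0,"ry":0,"rz":0,"jaw":1}]'
```

```text
t: 6.6
position: [0.6176, 0.1268, 0.0889]
orientation: [-0.0, 0.207, 0.978, -0.0]
contact_force: [-5.1, -1.6, 7.6]
gripper_width: -0.0003
t: 6.9
position: [0.6176, 0.1268, 0.0871]
orientation: [0.0, 0.207, 0.978, -0.0]
contact_force: [-3.9, -1.1, 7.2]
gripper_width: -0.0002
```

```bash
python3 -m handwheel '[{"x":0,"y":0,"z":1,"rx":0,"ry":0,"rz":0,"jaw":1},{"x":0,"y":0,"z":2,"rx":0,"ry":0,"rz":0,"jaw":1},{"x":0,"y":0,"z":3,"rx":0,"ry":0,"rz":0,"jaw":1},{"x":0,"y":0,"z":4,"rx":0,"ry":0,"rz":0,"jaw":1}]'
python3 -c "
from h import *
shift((.6175,.128,.081))
shot('w8');plate('w8',zt=.089)"
```

```text
t: 7.3
position: [0.6176, 0.1267, 0.0843]
orientation: [0.0, 0.207, 0.978, -0.0]
contact_force: [-4.5, -0.1, 8.8]
gripper_width: -0.0004
7.3 ndarray [0.6176 0.1267 0.0843] F [-4.53 -0.1   8.8 ] yang 66.06 tilt [ 3.e-04 -6.e-04 -1.e+00]
shift mm [0.6 1.1 3.3]
7.3 [0.6176 0.1267 0.0843] [-0.     0.011  0.009 -0.001 -0.019 -0.   ] [-4.53 -0.1   8.8 ]
post 768 110.9 0.044 z 0.0892 notch err -0.68 px [341. 202.]
post 716 231.2 0.0424 z 0.0891 notch err -0.33 px [153. 251.]
low bins [(38, np.int64(1), np.int64(0)), (40, np.int64(62), np.int64(0)), (42, np.int64(1), np.int64(0)), (44, np.int64(4), np.int64(0)), (46, np.int64(15), np.int64(0)), (48, np.int64(30), np.int64(0)), (50, np.int64(32), np.int64(0)), (52, np.int64(44), np.int64(0)), (54, np.int64(48), np.int64(0)), (56, np.int64(9), np.int64(0)), (58, np.int64(1), np.int64(0)), (60, np.int64(22), np.int64(0)), (62, np.int64(25), np.int64(0)), (64, np.int64(25), np.int64(0)), (66, np.int64(28), np.int64(0)), (68, np.int64(27), np.int64(0)), (70, np.int64(27), np.int64(0)), (72, np.int64(26), np.int64(0)), (74, np.int64(26), np.int64(
[... 2011 characters left out ...]
.int64(27), np.int64(0)), (218, np.int64(31), np.int64(0)), (220, np.int64(27), np.int64(0)), (222, np.int64(26), np.int64(0)), (224, np.int64(26), np.int64(0)), (226, np.int64(24), np.int64(0)), (228, np.int64(29), np.int64(3)), (236, np.int64(8), np.int64(4)), (238, np.int64(1), np.int64(0)), (258, np.int64(2), np.int64(0)), (260, np.int64(10), np.int64(0)), (262, np.int64(27), np.int64(0)), (264, np.int64(20), np.int64(0)), (266, np.int64(21), np.int64(0)), (268, np.int64(28), np.int64(0)), (270, np.int64(19), np.int64(0)), (272, np.int64(3), np.int64(0)), (332, np.int64(13), np.int64(0)), (334, np.int64(14), np.int64(0)), (336, np.int64(13), np.int64(0)), (338, np.int64(1), np.int64(0))]
```

View pics/w8.png

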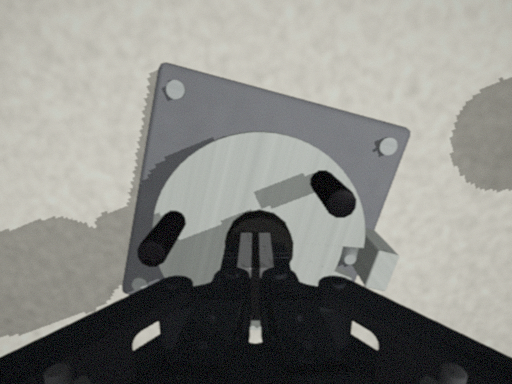

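Posts have sunk evenly from 96 to 89 mm, with the pin in the notch at (349,258). I'll press on.

```bash
python3 -m handwheel '[{"x":0,"y":0,"z":1,"rx":0,"ry":0,"rz":0,"jaw":1},{"x":0,"y":0,"z":2,"rx":0,"ry":0,"rz":0,"jaw":1},{"x":0,"y":0,"z":3,"rx":0,"ry":0,"rz":0,"jaw":1},{"x":0,"y":0,"z":4,"rx":0,"ry":0,"rz":0,"jaw":1}]'; python3 -m handwheel '[{"x":0,"y":0,"z":1,"rx":0,"ry":0,"rz":0,"jaw":1},{"x":0,"y":0,"z":2,"rx":0,"ry":0,"rz":0,"jaw":1}]'
```

```text
t: 7.75
position: [0.6176, 0.1267, 0.0814]
orientation: [0.0, 0.207, 0.978, -0.0]
contact_force: [-3.8, -0.6, 9.0]
gripper_width: -0.0001
t: 7.95
position: [0.6176, 0.1267, 0.081]
orientation: [0.001, 0.207, 0.978, -0.0]
contact_force: [-6.8, -0.7, 16.6]
gripper_width: -0.0003
```

```bash
python3 -m handwheel '[{"x":0,"y":0,"z":1,"rx":0,"ry":0,"rz":0,"jaw":1},{"x":0,"y":0,"z":2,"rx":0,"ry":0,"rz":0,"jaw":1},{"x":0,"y":0,"z":2.5,"rx":0,"ry":0,"rz":0,"jaw":1}]'; python3 -m handwheel '[{"x":0,"y":0,"z":-4,"rx":0,"ry":0,"rz":0,"jaw":1},{"x":0,"y":0,"z":-15,"rx":0,"ry":0,"rz":0,"jaw":1},{"x":0,"y":0,"z":-40,"rx":0,"ry":0,"rz":0,"jaw":1},{"x":0,"y":0,"z":-80,"rx":0,"ry":0,"rz":0,"jaw":1},{"x":10,"y":0,"z":-120,"rx":0,"ry":0,"rz":0,"jaw":1},{"x":28,"y":0,"z":-160,"rx":0,"ry":0,"rz":0,"jaw":1},{"x":28,"y":0,"z":-160,"rx":0,"ry":0,"rz":0,"jaw":1},{"x":28,"y":0,"z":-160,"rx":0,"ry":0,"rz":0,"jaw":1}]'
python3 -c "
from h import *
shot('w9');analyse('w9');plate('w9',zt=.086,zf=.0462)
from bench import bot
p=bot.read_camera('scene');cv2.imwrite('pics/s9.png',p['color']);np.savez('pics/s9.npz',color=p['color'],range_z=p['range_z'],T=p['T'],intrinsics=p['intrinsics'])
print(bot.sense()['t'])
im=cv2.imread('pics/s9.png');cv2.imwrite('pics/s9c.png',np.hstack([cv2.imread('pics/w9.png')[:384,:],im])[:, :].copy()) if 0 else None"
```

```text
t: 8.25
position: [0.6178, 0.1267, 0.081]
orientation: [0.001, 0.207, 0.978, -0.0]
contact_force: [-8.1, -0.3, 19.0]
gripper_width: -0.0004
t: 9.05
position: [0.5925, 0.1385, 0.2428]
orientation: [0.003, 0.207, 0.978, 0.0]
contact_force: [0.4, 0.5, -0.0]
gripper_width: 0.0001
9.05 [0.5925 0.1385 0.2428] [-0.009  0.045  0.041 -0.003 -0.008  0.001] [ 0.44  0.49 -0.01]
boss z 0.0594
boss 0.6167341470718384 0.12834583222866058 0.016846587881445885 [0.6166 0.1285 0.0594]
base ((618.0653686523438, 128.01307678222656), (150.27886962890625, 149.35501098632812), 51.54515075683594) 0.01631626366607129
flange z 0.046367189696794986
block 280 [0.6595 0.1808 0.0517] ((660.3475341796875, 180.9734344482422), (12.434066772460938, 22.374683380126953), 52.829994201660156)
post 141 110.5 0.0441 z 0.0861 notch err -1.04 px [291. 179.]
post 135 231.7 0.0426 z 0.0861 notch err 0.13 px [209. 201.]
low bins [(56, np.int64(3), np.int64(2))]
9.15
```

View pics/w9.png

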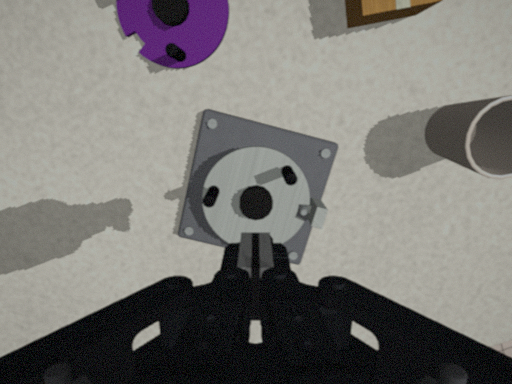

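View pics/s9.png

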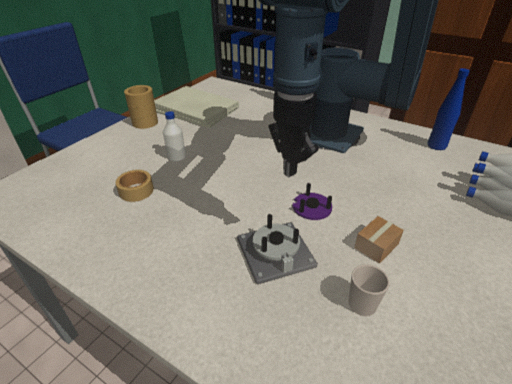

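The wrist view shows the pin in the notch at (304,212) beside the block, and the plate dropped 10 mm: boss 59.4, flange 46.4 and both visible posts 86.1 mm, so it is home and level. The scene view shows the bottle, tape, carton and cup where they were. I'm handing in.

```bash
python3 -c "
from bench import bot
print(bot.sense()['contact_force'],bot.close_job())"
```

```text
the job is handed in; nothing more can be done
[ 0.02965171  0.02598235 -0.26202914] None
```

I pushed the grey plate about 38° counterclockwise by one post with the shut fingertips. Then I pressed it down at the boss until the force rose to 19 N with no further travel, retreated clear and handed in at about 9.2 s. No verdict was reported.

**Last checks:**
- **Height:** The boss top is at 59.4 mm, the flange top at 46.4 mm and both visible post tops at 86.1 mm. That is home (underside about 38 mm) and level.
- **Notch:** It is within about 1° of the pin, or about 1 mm, and the pin is visible in it. The two posts disagree slightly, at -1.0° and +0.1°.
- **Centre:** The measured plate axis and stand centre differ by about 1.4 mm. That is within the 2 mm camera calibration and under the 4 mm limit.
- **Bystanders:** Bottle, tape, carton and cup look unmoved in the scene picture. I compared them by eye, not by measurement.
- **Failed checks:** The first arm command was refused because its rows left out the turn values, and nothing moved. In the last picture my depth check for the notch gap found almost nothing, so the notch result rests on the posts and the picture.

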